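Lift the slide cassette off the shaker and hold it over the drip tray

ROBOT

A 6-joint arm with a two-finger parallel gripper is mounted at the origin on the work surface. World frame = base frame: x ahead of the robot, y to its left, z up, the work surface at z = 0. Lengths are in m, angles in degrees, forces in N, time in s.
With the tool pointing down it reaches from about 0.35 to 0.875 m from the base axis. Payload 4.2 kg.
Tool frame: the origin (TCP) lies at the very end of the fingers, on their centre line; the grasp point (between the pads) lies r.pinch_z behind it (r.pinch_z is the distance from the TCP to the grasp point, in m); y points along the fingers, z is the direction in which the jaws open and shut, and the axes are right-handed (so a half turn about y gives the same grasp; the last joint's range is limited). The gripper opens to 87 mm and grips with 3 to 60 N. Pads are 19 mm wide; open, the fingers measure 117 mm over their backs; the gripper's body (75 mm by 190 mm) begins 51 mm behind the grasp point.
Start: joints at [88.098, 22.042, 0.453, 0, -68.411, -14.817], TCP at [0.18, 0.599, 0.223] pointing down, gripper open.
Joint ranges: [-179.83, 179.83], [-69.29, 118.12], [-61.27, 80.66], [-181.25, 117.63], [-171.15, -9.14], [-177.46, 177.46]. Speed limits (degrees/s): [159.86, 159.86, 180, 180, 180, 180].

INTERFACE

Orientations are given as a 3x3 rotation matrix whose columns are the frame's x, y, z axes.
In Python, from station import sense, capture, camera_params, r gives the robot as it stands.
- The arm moves only by the tool move_arm, never from a script. Its argument "increments" is text: rows parted by semicolons, each of 7 numbers parted by spaces: the closure, from -1 (fully open) to 1 (shut), so that 0 is half open, then the shift along the tool's x, y, z in m, then the turn, a rotation vector about the tool's x, y, z in rad. In form: hand x y z wx wy wz; .... A call has 1 to 8 rows; each row is the pose to reach, as a shift and turn from the pose commanded when the call began, along the tool's axes at that moment; what a row does not reach only later rows make up. A row lasts 1/10 s, in which the tool goes at most 50 mm and 8.59 degrees, less where a joint would pass 70% of its speed; a pose out of reach is approached as far as the arm can. A call with a gripper value outside its range is refused whole. The fingers move at their own pace and stop on an object; the grip force is fixed at half the most. Time passes only in rows, so rows that repeat a pose let the fingers close. It gives the time, the measured TCP pose, the force and the opening at its end, in the units of the state.
- sense(): the state, without advancing time (a new reading comes with each control period).
- capture(name): name is "scene" or "top" or "wrist"; returns (picture, depth): 400x640x3 uint8, red, green, blue; 400x640 float32, m along the optical axis (not along the pixel's ray), 0 where there is no reading.
- camera_params(name): a dict with "fx", "fy", "cx", "cy" (pixels), "xyz" and "orientation" of the camera in the world. Camera axes: x right, y down, z forward; pixel columns grow to the right and rows downward; lengths in m; the calibration is good to about 2 mm. A picture is of the moment at which its call begins: read the wrist's pose just before it. camera_params takes no time and is no camera call; for the wrist camera it gives the pose at the moment of the call.
- r.finish_job(): hands the job in, once; it reports no verdict.
The state is a dict: "time_s": time; "joints": joint angles; "joint_velocities": joint speeds; "effort": joint torques, N m; "tcp_pos": TCP position; "ee_rot": TCP orientation; "wrist_force": force on the tool from outside, world axes, zero at the start; "moment": the same for the moment, N m; "gripper_width": opening from 0.0 (shut) to 1.0 (fully open).
Only numpy, scipy, OpenCV 4.12 (cv2) and the standard library are available. Lean on these libraries where they do the work, as an engineer would, in place of code of your own. Each camera call takes 0.05 s, during which the arm holds its last target.

TASK

The slides have been washed: pinch the two side catches of the slide cassette (the one with glass slides in it, not the empty one) together so that they come free of the dock on the shaker, lift the cassette straight out and carry it over to the steel drip tray. Finish holding it there by its pinched catches to drain, level and still over the middle of the tray, about 10 cm above the bench and touching nothing else: do not put it down or let go. Leave the empty cassette clicked into its dock and do not push the tray or the things around it and the shaker about.

Things in the scene. Friction and masses are not known exactly. Their poses are not given: they have to be found in the camera images.
- slides_grip (a point): white cassette (frame 40 x 86 x 36 mm, about 150 g) holding 8 glass slides on edge: point midway between the thumb pads of its two catches, 42 mm above its underside. z up, y along its length and the slides; the catches stand on its -x and +x sides, so it is pinched along x. Pads 32 mm long (y), 31 to 56 mm above the underside, outer faces 59 mm apart at rest, 48 mm pinched to the stops
- slides_near (a joint): travel of the loaded cassette's catch on its -x side, a grey upright plate 4 mm thick with a ribbed thumb pad on top: 0 = out (hooked), grows inwards to 0.0055 m at its stop; spring 3 N at rest, 6 N at the stop. A hook at its foot sits 3 mm under a keeper lip of the dock: the cassette lifts only when both catches are in by 4 mm or more, best to the stop
- slides_far (a joint): the same for the catch on its +x side: 0 = out (hooked), grows inwards to 0.0055 m at its stop
- spare_grip (a point): the same point of the empty cassette: identical but without slides, clicked into the other dock of the shaker, 136 mm from the loaded one along y of both; leave it there
- shaker: fixed orbital shaker, white housing 240 x 280 x 70 mm, aluminium platform, origin under its centre on the bench, z up, control panel to its -x. Two grey docks at y = -68 and +68 mm, their deck (under the cassettes) 95 mm above the bench; keepers 14 mm high over the deck reach 39 mm out in x from a cassette's centre, guide curbs are 8 mm high. Which dock holds the loaded cassette varies
- tray: loose stainless drip tray 240 (x) x 180 (y) mm, rim 22 mm high, origin under its centre on the bench, z up
- pipette: bystander: white pipette about 245 mm long lying on the bench in front of the shaker, 24 mm high, origin under its middle
- forceps: bystander: steel forceps 124 mm long lying flat on the robot's side of the tray, 4 mm high, origin at the middle
- dishes: bystander: two stacked Petri dishes 92 mm wide, 28 mm high, beyond the tray, origin under the centre
- bottle_small: bystander: capped glass bottle 56 mm wide, 115 mm high beyond the tray, origin under its centre
Not all that is in view belongs to the job. Leave any blue look-alike of the part that bears slides_grip alone.

How it is judged:
By the outcome, as a careful person would: the job done as asked, in the order asked, and still so for the second after the job is handed in, while the arm keeps its last pose, push and grip.
It also fails if it takes over 43 s, if anything falls off the work surface, if the arm or the gripper's body presses on something with over 40 N, if the wrist force passes 120 N, or if a joint passes its speed limit or range.

## Working session

There is one attempt and no reset: what is moved stays moved. The work goes in short steps, Python scripts to look and compute and a tool call to move; the robot and the scene stay as the last step left them, time stands still between calls to the robot, and variables do not carry over. Pictures are saved under pics/ and viewed, and the job is handed in when it is done.

Besides the shell and the picture viewer there is one more tool, called after "Call:" as name(argument=value, ...) on one line, values as JSON. move_arm: Moves the arm, as the interface text tells. Its arguments: {"type":"object","properties":{"increments":{"type":"string"}},"required":["increments"]}

```bash
ls; mkdir -p pics; python3 - <<'E'
from station import sense,capture,camera_params,r
import cv2,numpy as np
s=sense();print(s);print(r.pinch_z)
for n in("scene","top","wrist"):
    p=camera_params(n);print(n,p)
    im,d=capture(n);cv2.imwrite(f"pics/{n}0.png",im[:,:,::-1]);np.savez(f"{n}0.npz",im=im,d=d,xyz=p["xyz"],R=p["orientation"],k=[p["fx"],p["fy"],p["cx"],p["cy"]])
E
```

```text
pics
{'time_s': 0.0, 'joints': array([ 8.80995625e+01,  2.20912285e+01,  3.81372115e-01, -2.82828756e-02,
       -6.84115764e+01, -1.48149401e+01]), 'joint_velocities': array([ 0.01761445, -0.06344352, -0.05973093, -0.01744007, -0.02236717,
        0.05520556]), 'effort': array([ 1.36127313e-03, -3.90663528e+01,  1.87402600e+01,  4.21996862e+00,
        1.09625916e-02, -1.92436901e-04]), 'tcp_pos': array([0.17959028, 0.59802478, 0.22146739]), 'ee_rot': array([[-9.57692968e-01, -5.29032967e-04, -2.87791417e-01],
       [ 2.87791886e-01, -2.10296944e-03, -9.57690664e-01],
       [-9.85666218e-05, -9.99997649e-01,  2.16625044e-03]]), 'wrist_force': array([ 0.74028135,  0.32874534, -0.32302712]), 'moment': array([0.01201648, 0.02126323, 0.00049239]), 'gripper_width': 1.0024545827706468}
0.0187
scene {'fx': 465.18387256720797, 'fy': 465.18387256720797, 'cx': 320.6260176845289, 'cy': 213.70507245778208, 'xyz': array([ 1.00253122, -0.54748357,  1.19815308]), 'orientation': array([[ 0.76730076,  0.54494442, -0.33806083],
       [ 0.64113669, -0.64044425,  0.42281783],
       [ 0.0139031 , -0.54117164, -0.84079722]])}
top {'fx': 372.0998139891194, 'fy': 372.0998139891194, 'cx': 315.1922827474294, 'cy': 194.69726979164898, 'xyz': array([0.3706939 , 0.00607492, 0.98427821]), 'orientation': array([[ 0.01378203, -0.97794597,  0.20840283],
       [-0.99990311, -0.01307137,  0.00478689],
       [-0.00195721, -0.20844861, -0.97803136]])}
wrist {'fx': 339.7854403977658, 'fy': 339.7854403977658, 'cx': 320.1792091862818, 'cy': 196.8177132913819, 'xyz': array([0.25938431, 0.57256267, 0.38371918]), 'orientation': array([[-0.28757615, -0.91227477, -0.29164138],
       [-0.95775521,  0.27462331,  0.08536388],
       [ 0.00221621,  0.30386967, -0.95271103]])}
```

View pics/scene0.png

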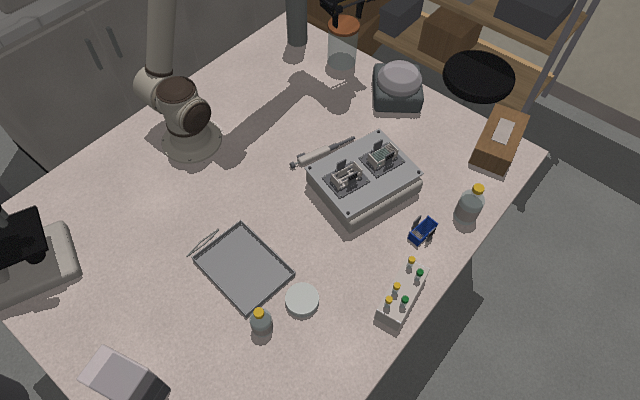

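View pics/top0.png

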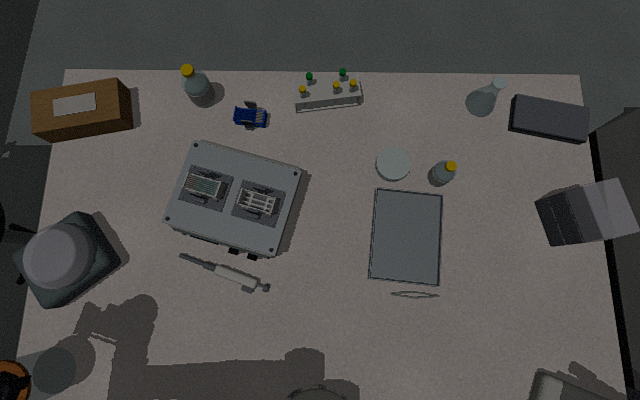

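View pics/wrist0.png

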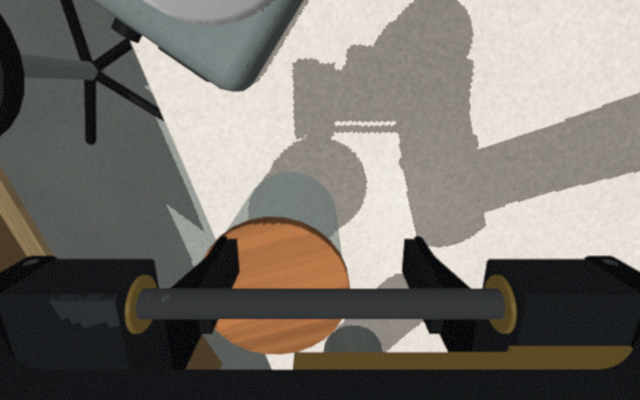

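The views show the shaker with cassettes near top-view (205,185) and (258,200), and the tray at (406,237). I'll zoom in to tell the cassettes apart.

```bash
python3 - <<'E'
import cv2,numpy as np
a=cv2.imread("pics/top0.png")[130:270,155:315];b=cv2.imread("pics/scene0.png")[115:245,290:440]
cv2.imwrite("pics/topz.png",cv2.resize(a,None,fx=5,fy=4.2857,interpolation=cv2.INTER_CUBIC) if 0 else cv2.resize(a,None,fx=4.25,fy=4.25,interpolation=cv2.INTER_CUBIC))
cv2.imwrite("pics/scenez.png",cv2.resize(b,None,fx=4.5,fy=4.5,interpolation=cv2.INTER_CUBIC))
E
```

```text
(no output)
```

View pics/topz.png

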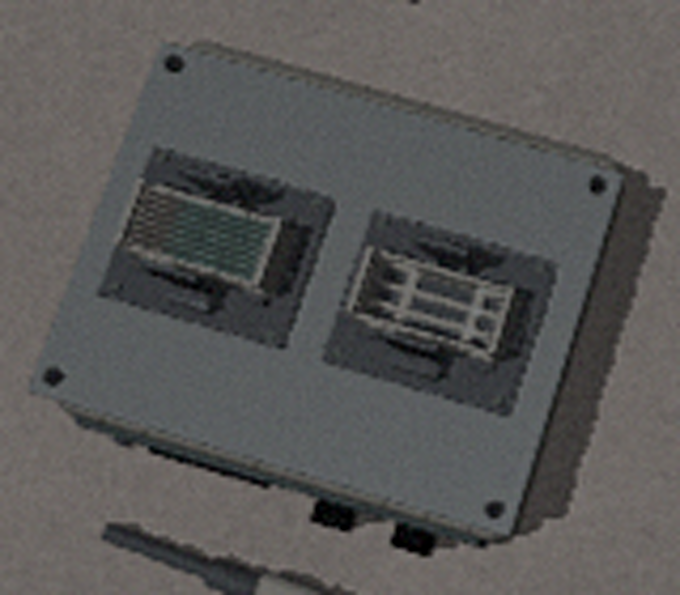

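View pics/scenez.png

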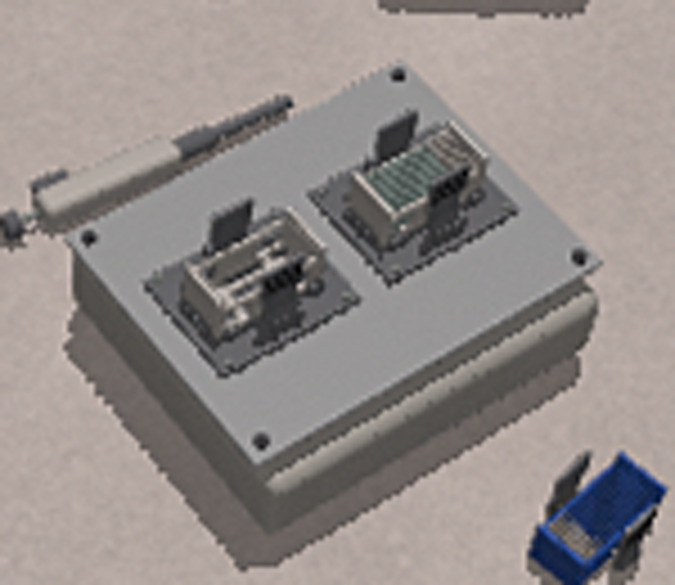

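The loaded cassette, with greenish slides, is the left one in the top view at about (203,186); the empty one is at (258,201). I'll measure the shaker screws, cassette tops, pads and tray.

```bash
cat > h.py <<'E'
import numpy as np,cv2
class V:
    def __init__(s,n):
        f=np.load(n);s.im=f["im"];s.d=f["d"];s.R=f["R"];s.t=f["xyz"];s.k=f["k"]
    def ray(s,u,v):
        return s.R@np.array([(u-s.k[2])/s.k[0],(v-s.k[3])/s.k[1],1.])
    def plane(s,u,v,z):
        q=s.ray(u,v);return s.t+q*(z-s.t[2])/q[2]
    def cloud(s):
        v,u=np.mgrid[:400,:640];P=np.stack([(u-s.k[2])/s.k[0]*s.d,(v-s.k[3])/s.k[1]*s.d,s.d],-1)
        return P@s.R.T+s.t
E
python3 - <<'E'
from h import *
for n in("top","scene"):
    v=V(n+"0.npz");C=v.cloud();z=C[...,2]
    if n=="top":
        for u,w in[(174,63),(597,185),(53,376),(494,510)]:
            u=u/4.25+155;w=w/4.25+130
            print("screw",v.plane(u,w,.088).round(4),C[int(w),int(u)].round(4))
        for nm,(u0,u1,v0,v1) in{"L":(178,232,160,216),"R":(232,287,176,230)}.items():
            m=np.zeros_like(z,bool);m[v0:v1,u0:u1]=1
            for lo,hi in[(.122,.138),(.142,.158)]:
                P=C[m&(z>lo)&(z<hi)];
                if len(P)>4:print(nm,lo,len(P),P.mean(0).round(4),cv2.minAreaRect(P[:,:2].astype(np.float32)*1000))
        m=np.zeros_like(z,bool);m[180:295,360:450]=1
        P=C[m&(z>.016)&(z<.03)];print("tray",len(P),cv2.minAreaRect(P[:,:2].astype(np.float32)*1000))
        print("bench",np.median(z[300:340,200:350]),"plat",np.median(z[155:160,215:240]))
    else:
        for nm,(u0,u1,v0,v1) in{"L":(358,406,136,180),"R":(322,370,156,200)}.items():
            m=np.zeros_like(z,bool);m[v0:v1,u0:u1]=1
            for lo,hi in[(.122,.138),(.140,.158)]:
                P=C[m&(z>lo)&(z<hi)]
                if len(P)>4:print(nm,lo,len(P),P.mean(0).round(4),cv2.minAreaRect(P[:,:2].astype(np.float32)*1000))
        m=np.zeros_like(z,bool);m[215:320,185:300]=1
        P=C[m&(z>.016)&(z<.03)];print("tray",len(P),cv2.minAreaRect(P[:,:2].astype(np.float32)*1000))
        print("bench",np.median(z[180:200,230:280]))
E
```

```text
screw [0.687  0.3147 0.088 ] [0.6876 0.3158 0.0924]
screw [0.615  0.0604 0.088 ] [0.6151 0.0613 0.0924]
screw [0.4978 0.3688 0.088 ] [0.4983 0.3685 0.092 ]
screw [0.4253 0.1135 0.088 ] [0.4249 0.1134 0.0938]
L 0.122 358 [0.576  0.28   0.1266] ((574.2296752929688, 279.2582092285156), (86.598876953125, 58.325172424316406), 73.88640594482422)
L 0.142 67 [0.5723 0.279  0.1497] ((574.7114868164062, 278.76751708984375), (32.08149337768555, 59.69499206542969), 73.9054183959961)
R 0.122 176 [0.5389 0.1477 0.1279] ((537.348876953125, 148.65139770507812), (85.72830200195312, 58.305171966552734), 75.2235107421875)
R 0.142 64 [0.5393 0.1482 0.1504] ((537.8472900390625, 148.84747314453125), (31.58219337463379, 59.4253044128418), 74.21800994873047)
tray 510 ((488.97100830078125, -229.61019897460938), (181.3838653564453, 274.0501708984375), 84.34613800048828)
bench 0.0004735344059637603 plat 0.09033320904606501
L 0.122 312 [0.5716 0.2715 0.1272] ((563.8665771484375, 250.05287170410156), (148.4831085205078, 61.56504440307617), 69.15745544433594)
L 0.14 65 [0.573  0.2795 0.1476] ((572.72998046875, 279.864013671875), (33.4932746887207, 62.683807373046875), 75.60159301757812)
R 0.122 167 [0.5364 0.1502 0.1279] ((546.3460083007812, 171.96632385253906), (138.05618286132812, 60.22675704956055), 70.26809692382812)
R 0.14 70 [0.5389 0.1479 0.1479] ((536.5650634765625, 149.13197326660156), (34.29540252685547, 61.61568832397461), 75.48017120361328)
tray 777 ((517.7779541015625, -231.43508911132812), (181.2307891845703, 340.8921813964844), 84.46257019042969)
bench 0.0011502980786053385
```

```bash
cat >> h.py <<'E'
def inc(s,pos,jaw_deg):
    """shift in tool axes & turn vector to reach tcp pos with tool down, jaw (tool z) at world angle jaw_deg"""
    from scipy.spatial.transform import Rotation as Ro
    a=np.radians(jaw_deg);z=np.array([np.cos(a),np.sin(a),0]);y=np.array([0,0,-1.]);x=np.cross(y,z)
    R=np.c_[x,y,z];R0=s["ee_rot"]
    return R0.T@(np.array(pos)-s["tcp_pos"]),Ro.from_matrix(R0.T@R).as_rotvec()
E
python3 - <<'E'
from h import *
from station import sense
v=V("top0.npz");C=v.cloud();z=C[...,2]
m=np.zeros(z.shape,np.uint8);m[184:292,362:448]=1
m=m*((z>.015)&(z<.03))
n,l,st,_=cv2.connectedComponentsWithStats(m.astype(np.uint8),connectivity=8)
i=1+np.argmax(st[1:,4]);P=C[l==i];print("tray",st[i],cv2.minAreaRect(P[:,:2].astype(np.float32)*1000))
# path clearances
for t in np.linspace(0,1,9):
    p=np.array([.18,.6])*(1-t)+np.array([.575,.279])*t
    D=np.hypot(C[...,0]-p[0],C[...,1]-p[1])<.11
    w=V("scene0.npz").cloud();E=(np.hypot(w[...,0]-p[0],w[...,1]-p[1])<.11)
    print(p.round(2),z[D].max().round(3) if D.any() else 0,w[...,2][E].max().round(3) if E.any() else 0)
for u,w in[(372,190),(441,194),(439,284),(370,277)]: print(v.plane(u,w,.022).round(4))
s=sense();print(inc(s,[.5747,.279,.26],164.1))
E
```

```text
tray [369 187  75 100 456] ((472.44769287109375, -227.97439575195312), (181.3838653564453, 240.46633911132812), 84.34613800048828)
[0.18 0.6 ] 0.337 0.338
[0.23 0.56] 0.337 0.338
[0.28 0.52] 0.337 0.338
[0.33 0.48] 0.123 0.126
[0.38 0.44] 0.105 0.114
[0.43 0.4 ] 0.096 0.1
[0.48 0.36] 0.153 0.154
[0.53 0.32] 0.154 0.157
[0.57 0.28] 0.154 0.157
[ 0.5905 -0.1396  0.022 ]
[ 0.5821 -0.3217  0.022 ]
[ 0.3504 -0.3036  0.022 ]
[ 0.3652 -0.1305  0.022 ]
(array([-0.47019245, -0.03790915,  0.19200408]), array([-1.24532861e-03,  1.55637469e+00, -1.39532200e-03]))
```

Tray centre is (0.472, -0.228), rim 240.5 x 181 mm, which matches the given size. The loaded cassette is at (0.5747, 0.279) with its x axis at -15.9°. The pads span 59.7 x 32 mm and the cassette pitch is 135 mm, so both also match. Moving above it.

Call:
move_arm(increments="-1 -0.02 -0.03 0.01 0 0.06 0; -1 -0.06 -0.038 0.026 0 0.2 0; -1 -0.1 -0.038 0.042 0 0.33 0; -1 -0.14 -0.038 0.058 0 0.46 0; -1 -0.18 -0.038 0.074 0 0.6 0; -1 -0.22 -0.038 0.09 0 0.73 0; -1 -0.26 -0.038 0.106 0 0.86 0; -1 -0.3 -0.038 0.122 0 1 0")

```text
time_s: 0.95
tcp_pos: [0.433, 0.3941, 0.2604]
ee_rot: [[-0.27, -0.0, -0.963], [0.963, -0.0, -0.27], [-0.0, -1.0, 0.0]]
wrist_force: [-1.2, 0.4, 0.7]
gripper_width: 0.998
```

```bash
python3 - <<'E'
from h import *
from station import sense
s=sense();print(s["time_s"],s["tcp_pos"],s["joints"],inc(s,[.5747,.279,.235],164.1))
E
```

```text
0.95 [0.43299165 0.39405836 0.26035906] [ 5.81400816e+01  1.68307301e+01 -1.75797812e+00 -8.64487724e-03
 -7.14317578e+01 -4.24611455e+01] (array([-0.14906486,  0.02534134, -0.10535772]), array([-3.13530315e-04,  5.51108331e-01, -2.31408072e-04]))
```

Call:
move_arm(increments="-1 -0.035 0.005 -0.025 0 0.13 0; -1 -0.07 0.01 -0.05 0 0.26 0; -1 -0.105 0.015 -0.075 0 0.39 0; -1 -0.135 0.02 -0.095 0 0.5 0; -1 -0.149 0.025 -0.105 0 0.551 0; -1 -0.149 0.025 -0.105 0 0.551 0; -1 -0.149 0.025 -0.105 0 0.551 0; -1 -0.149 0.025 -0.105 0 0.551 0")

```text
time_s: 1.75
tcp_pos: [0.5733, 0.2821, 0.2358]
ee_rot: [[0.267, 0.0, -0.964], [0.964, 0.0, 0.267], [0.0, -1.0, -0.0]]
wrist_force: [-0.4, 0.5, 0.7]
gripper_width: 1.001
```

```bash
python3 - <<'E'
from h import *
from station import sense,capture,camera_params
s=sense();print(s["time_s"],s["tcp_pos"],s["joints"],inc(s,[.5747,.279,.118],164.1),s["wrist_force"])
n="wrist";p=camera_params(n)
im,d=capture(n);cv2.imwrite(f"pics/{n}1.png",im[:,:,::-1]);np.savez(f"{n}1.npz",im=im,d=d,xyz=p["xyz"],R=p["orientation"],k=[p["fx"],p["fy"],p["cx"],p["cy"]])
v=V("wrist1.npz");C=v.cloud();z=C[...,2]
for c in[(.5747,.279)]:
    m=(np.hypot(C[...,0]-c[0],C[...,1]-c[1])<.055)
    for lo,hi in[(.122,.138),(.142,.158)]:
        P=C[m&(z>lo)&(z<hi)];print(lo,len(P),cv2.minAreaRect(P[:,:2].astype(np.float32)*1000) if len(P)>3 else 0)
E
```

```text
1.75 [0.5732612  0.28207068 0.23583823] [ 4.06798817e+01  2.29303946e+01  3.75586291e+00 -8.30426976e-03
 -7.08032452e+01 -5.61412150e+01] (array([-0.00262282,  0.11783742, -0.00219339]), array([0.0001009 , 0.00760855, 0.00039875])) [-0.39893099  0.54111299  0.71225246]
0.122 2186 ((574.007080078125, 278.9346923828125), (86.23371124267578, 58.287010192871094), 74.20877838134766)
0.142 518 ((573.8319091796875, 278.77374267578125), (32.21741485595703, 60.033348083496094), 74.54437255859375)
```

View pics/wrist1.png

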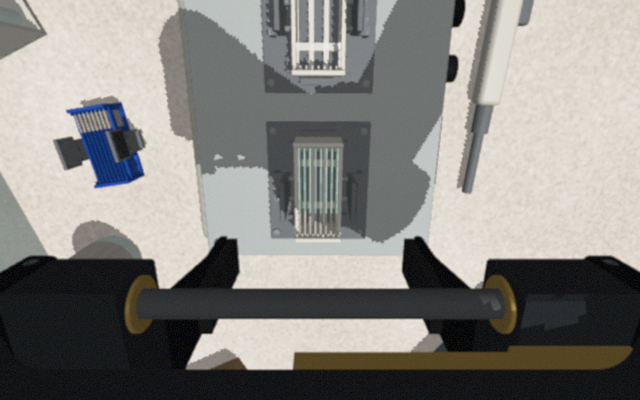

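The wrist view shows the loaded cassette, green slides, at about (318,190), centred between the fingers. The wrist fit gives (0.5739, 0.2789), within 1 mm of the first estimate. Descending to just above, then correcting.

Call:
move_arm(increments="-1 -0.0025 0 -0.002 0 0.0076 0; -1 -0.0025 0.02 -0.002 0 0.0076 0; -1 -0.0025 0.04 -0.002 0 0.0076 0; -1 -0.0025 0.055 -0.002 0 0.0076 0; -1 -0.0025 0.07 -0.002 0 0.0076 0; -1 -0.0025 0.07 -0.002 0 0.0076 0; -1 -0.0025 0.07 -0.002 0 0.0076 0; -1 -0.0025 0.07 -0.002 0 0.0076 0")

```text
time_s: 2.6
tcp_pos: [0.5757, 0.2788, 0.1669]
ee_rot: [[0.275, 0.002, -0.961], [0.961, 0.001, 0.275], [0.002, -1.0, -0.002]]
wrist_force: [0.7, 0.2, -0.0]
gripper_width: 1.0
```

```bash
python3 - <<'E'
from h import *
from station import sense
s=sense();print(s["time_s"],s["tcp_pos"],inc(s,[.5743,.279,.118],164.15),s["wrist_force"])
E
```

```text
2.6 [0.57569735 0.27876193 0.16691534] (array([-0.00023843,  0.04891268,  0.00148762]), array([ 0.00161149, -0.00231575,  0.00168555])) [ 0.70452788  0.19497033 -0.0329061 ]
```

Call:
move_arm(increments="-1 0 0.01 0.001 0 -0.002 0; -1 0 0.02 0.001 0 -0.002 0; -1 0 0.03 0.001 0 -0.002 0; -1 0 0.04 0.001 0 -0.002 0; -1 0 0.049 0.001 0 -0.002 0; -1 0 0.049 0.001 0 -0.002 0; -1 0 0.049 0.001 0 -0.002 0; -1 0 0.049 0.001 0 -0.002 0")

```text
time_s: 3.4
tcp_pos: [0.5746, 0.2786, 0.1171]
ee_rot: [[0.274, 0.001, -0.962], [0.962, 0.001, 0.274], [0.001, -1.0, -0.001]]
wrist_force: [0.4, 0.2, -0.1]
gripper_width: 0.997
```

```bash
python3 - <<'E'
from h import *
from station import sense,capture,camera_params
s=sense();print(s["time_s"],s["tcp_pos"],inc(s,[.5743,.279,.118],164.15),s["wrist_force"])
im,d=capture("scene");cv2.imwrite("pics/s2.png",cv2.resize(im[60:230,290:490,::-1],None,fx=3.5,fy=3.5))
E
```

```text
3.4 [0.57464945 0.27864251 0.11706094] (array([ 0.0002488 , -0.00093921,  0.00043328]), array([ 0.00078322, -0.00085036,  0.00075239])) [ 0.39250017  0.24490146 -0.12533965]
```

View pics/s2.png

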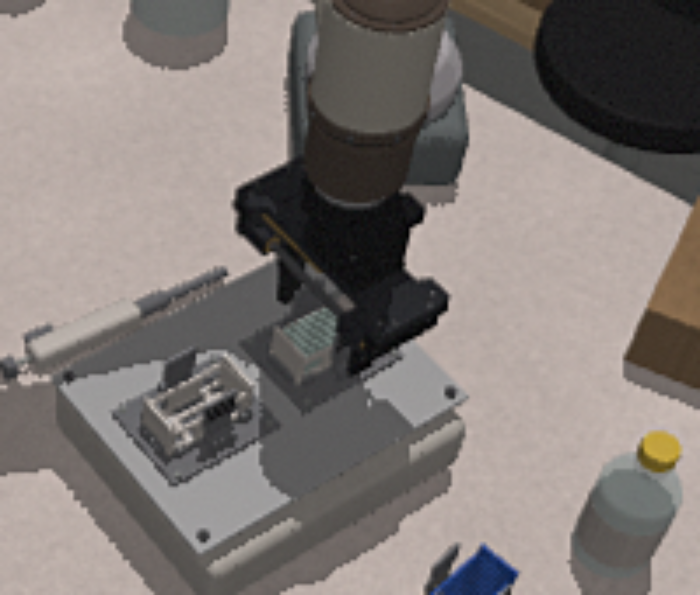

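The scene view, around (310,330) in the crop, shows the fingers straddling the loaded cassette, no contact force. Closing.

Call:
move_arm(increments="0 0 0 0 0 0 0; 0.3 0 0 0 0 0 0; 0.6 0 0 0 0 0 0; 1 0 0 0 0 0 0; 1 0 0 0 0 0 0; 1 0 0 0 0 0 0; 1 0 0 0 0 0 0; 1 0 0 0 0 0 0")

```text
time_s: 4.25
tcp_pos: [0.5743, 0.2784, 0.1167]
ee_rot: [[0.274, 0.0, -0.962], [0.962, 0.0, 0.274], [0.0, -1.0, -0.0]]
wrist_force: [0.1, -0.1, 1.2]
gripper_width: 0.534
```

Call:
move_arm(increments="1 0 0 0 0 0 0; 1 0 0 0 0 0 0; 1 0 0 0 0 0 0")

```text
time_s: 4.55
tcp_pos: [0.5742, 0.2784, 0.1167]
ee_rot: [[0.274, 0.0, -0.962], [0.962, -0.0, 0.274], [-0.0, -1.0, -0.0]]
wrist_force: [-1.2, 0.5, 1.2]
gripper_width: 0.535
```

The opening is 46.5 mm, against 48 mm pinched to the stops, so both catches are in. Lifting gently and watching the force.

Call:
move_arm(increments="1 0 -0.002 0 0 0 0; 1 0 -0.004 0 0 0 0; 1 0 -0.007 0 0 0 0; 1 0 -0.01 0 0 0 0; 1 0 -0.01 0 0 0 0")

```text
time_s: 5.05
tcp_pos: [0.5746, 0.2786, 0.1271]
ee_rot: [[0.274, 0.001, -0.962], [0.962, 0.001, 0.274], [0.001, -1.0, -0.001]]
wrist_force: [-0.6, -0.4, -1.4]
gripper_width: 0.535
```

```bash
python3 - <<'E'
from h import *
from station import sense,capture,camera_params
s=sense();print(s["time_s"],s["tcp_pos"],s["wrist_force"],s["moment"],s["gripper_width"])
im,d=capture("scene");cv2.imwrite("pics/s3.png",cv2.resize(im[100:230,290:450,::-1],None,fx=4.5,fy=4.5,interpolation=cv2.INTER_CUBIC))
E
```

```text
5.05 [0.57456025 0.27858537 0.12711353] [-0.64990558 -0.4475734  -1.41884261] [ 0.10489025 -0.08196863 -0.02893739] 0.5354741834482082
```

View pics/s3.png

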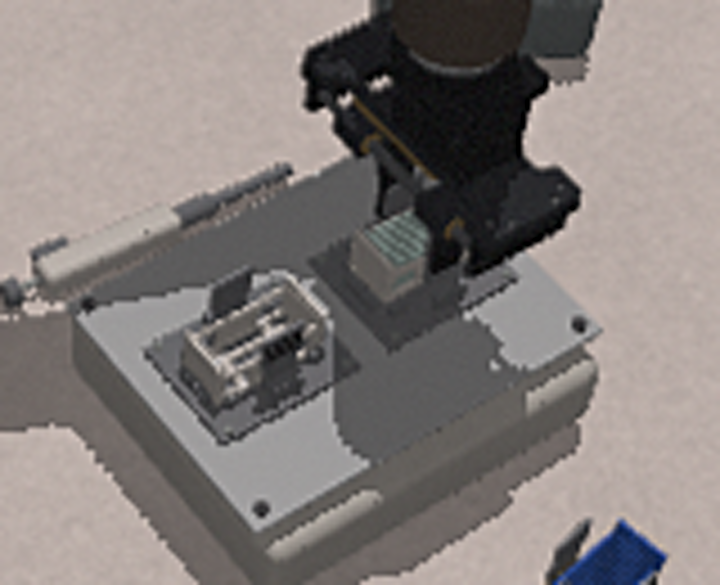

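The cassette, at (390,255) in the crop, has come up with the fingers, and the force change is about its weight. Lifting straight out.

Call:
move_arm(increments="1 0 -0.005 0 0 0 0; 1 0 -0.015 0 0 0 0; 1 0 -0.03 0 0 0 0; 1 0 -0.045 0 0 0 0; 1 0 -0.065 0 0 0 0; 1 0 -0.085 0 0 0 0; 1 0 -0.095 0 0 0 0; 1 0 -0.1 0 0 0 0")

```text
time_s: 5.9
tcp_pos: [0.5746, 0.2787, 0.2283]
ee_rot: [[0.274, 0.002, -0.962], [0.962, 0.002, 0.274], [0.002, -1.0, -0.001]]
wrist_force: [-0.2, 0.0, -2.4]
gripper_width: 0.538
```

```bash
python3 - <<'E'
from h import *
from station import sense
s=sense();print(s["time_s"],s["tcp_pos"],s["joints"],s["wrist_force"],s["gripper_width"])
print(inc(s,[.4724,-.228,.23],164.1),inc(s,[.4724,-.228,.23],174.4-90))
E
```

```text
5.9 [0.57459429 0.27869955 0.2282761 ] [ 4.03675005e+01  2.30948989e+01  2.91648631e+00  2.97465946e-03
 -6.96723947e+01 -5.62733583e+01] [-0.17486841  0.03168886 -2.3772039 ] 0.5375676482075857
(array([-0.51530274, -0.00276563, -0.04057731]), array([ 1.48638758e-03, -8.42648754e-05,  2.13853582e-03])) (array([-0.51530274, -0.00276563, -0.04057731]), array([-2.48769119e-04,  1.39094231e+00,  2.81581998e-03]))
```

Call:
move_arm(increments="1 -0.008 0 0 0 0 0; 1 -0.024 0 -0.002 0 0 0; 1 -0.05 0 -0.004 0 0 0; 1 -0.08 0 -0.006 0 0 0; 1 -0.11 0 -0.009 0 0 0; 1 -0.14 0 -0.011 0 0 0; 1 -0.17 0 -0.013 0 0 0; 1 -0.2 0 -0.016 0 0 0")

```text
time_s: 6.7
tcp_pos: [0.5331, 0.0792, 0.2256]
ee_rot: [[0.275, -0.002, -0.962], [0.962, -0.001, 0.275], [-0.002, -1.0, 0.002]]
wrist_force: [0.9, 0.3, -2.1]
gripper_width: 0.532
```

Call:
move_arm(increments="1 -0.03 0 -0.002 0 0 0; 1 -0.06 0 -0.005 0 0 0; 1 -0.09 0 -0.007 0 0 0; 1 -0.12 0 -0.01 0 0 0; 1 -0.15 0 -0.012 0 0 0; 1 -0.18 0 -0.014 0 0 0; 1 -0.2 0 -0.016 0 0 0; 1 -0.21 0 -0.017 0 0 0")

```text
time_s: 7.5
tcp_pos: [0.4916, -0.127, 0.2257]
ee_rot: [[0.277, -0.002, -0.961], [0.961, -0.0, 0.277], [-0.001, -1.0, 0.002]]
wrist_force: [-0.3, -0.4, -2.6]
gripper_width: 0.533
```

```bash
python3 - <<'E'
from h import *
from station import sense,capture,camera_params
s=sense();print(s["time_s"],s["tcp_pos"],s["joints"],s["wrist_force"],s["gripper_width"])
print(inc(s,[.4724,-.228,.23],164.1))
im,d=capture("scene");cv2.imwrite("pics/s4.png",im[:,:,::-1])
E
```

```text
7.5 [ 0.49164797 -0.12704778  0.22571304] [ 3.85097989e+00  1.05138406e+01 -1.53240530e+01 -3.97783023e-03
 -6.42933528e+01 -1.99063080e+01] [-0.28830938 -0.37374636 -2.56331175] 0.5334784630242393
(array([-0.1023407 , -0.00423365, -0.00941651]), array([-0.00217608, -0.00274117, -0.0007182 ]))
```

View pics/s4.png

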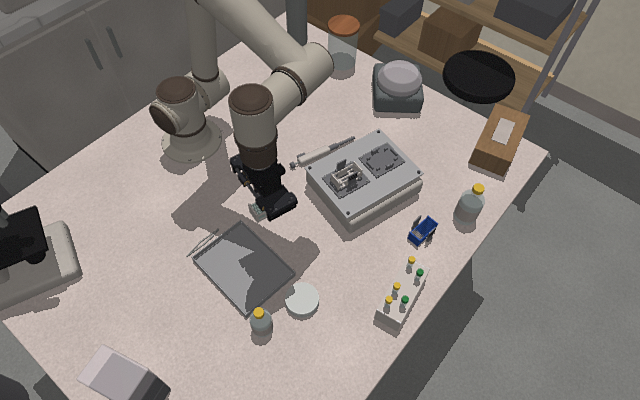

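The scene shows the loaded cassette hanging at about (258,210), its dock empty and the spare still in place. Next: on to the tray centre, then down so the underside is about 0.10 m up (TCP about 0.121).

Call:
move_arm(increments="1 -0.02 0 -0.002 0 0 0; 1 -0.045 0 -0.004 0 0 0; 1 -0.07 0 -0.006 0 0 0; 1 -0.09 0 -0.008 0 0 0; 1 -0.098 0 -0.009 0 0 0; 1 -0.102 0 -0.009 0 0 0; 1 -0.102 0 -0.009 0 0 0; 1 -0.102 0 -0.009 0 0 0")

```text
time_s: 8.35
tcp_pos: [0.4744, -0.2248, 0.2265]
ee_rot: [[0.273, -0.0, -0.962], [0.962, 0.0, 0.273], [0.0, -1.0, 0.0]]
wrist_force: [0.4, -0.1, -2.0]
gripper_width: 0.533
```

Call:
move_arm(increments="1 0 0.006 0 0 0 0; 1 0 0.02 0 0 0 0; 1 0 0.04 0 0 0 0; 1 0 0.06 0 0 0 0; 1 0 0.08 0 0 0 0; 1 0 0.095 0 0 0 0; 1 0 0.102 0 0 0 0; 1 0 0.105 0 0 0 0")

```text
time_s: 9.15
tcp_pos: [0.4742, -0.2251, 0.1208]
ee_rot: [[0.273, -0.001, -0.962], [0.962, 0.0, 0.273], [-0.0, -1.0, 0.001]]
wrist_force: [0.2, -0.2, -1.6]
gripper_width: 0.53
```

Call:
move_arm(increments="1 0 0 0 0 0 0; 1 0 0 0 0 0 0; 1 0 0 0 0 0 0; 1 0 0 0 0 0 0; 1 0 0 0 0 0 0")

```text
time_s: 9.65
tcp_pos: [0.4745, -0.2255, 0.1219]
ee_rot: [[0.274, 0.001, -0.962], [0.962, -0.0, 0.274], [0.0, -1.0, -0.001]]
wrist_force: [0.0, -0.4, -1.1]
gripper_width: 0.536
```

```bash
python3 - <<'E'
from h import *
from station import sense,capture,camera_params
s=sense();print(s["time_s"],s["tcp_pos"],s["wrist_force"],s["moment"],s["gripper_width"],abs(s["joint_velocities"]).max())
print(inc(s,[.4724,-.228,.121],164.1))
for n in("scene","top","wrist"):
    p=camera_params(n);im,d=capture(n);cv2.imwrite(f"pics/{n}5.png",im[:,:,::-1]);np.savez(f"{n}5.npz",im=im,d=d,xyz=p["xyz"],R=p["orientation"],k=[p["fx"],p["fy"],p["cx"],p["cy"]])
im=cv2.imread("pics/scene5.png");cv2.imwrite("pics/scene5z.png",cv2.resize(im[170:340,150:350],None,fx=3.5,fy=3.5,interpolation=cv2.INTER_CUBIC))
E
```

```text
9.65 [ 0.47450019 -0.22552768  0.12193686] [ 0.03671571 -0.42408653 -1.142282  ] [ 0.0837079  -0.10601254 -0.01120971] 0.5362399350434939 0.13195963716773584
(array([-0.00295333,  0.00093545,  0.00134299]), array([ 0.00082294, -0.00010071,  0.00010327]))
```

View pics/scene5z.png

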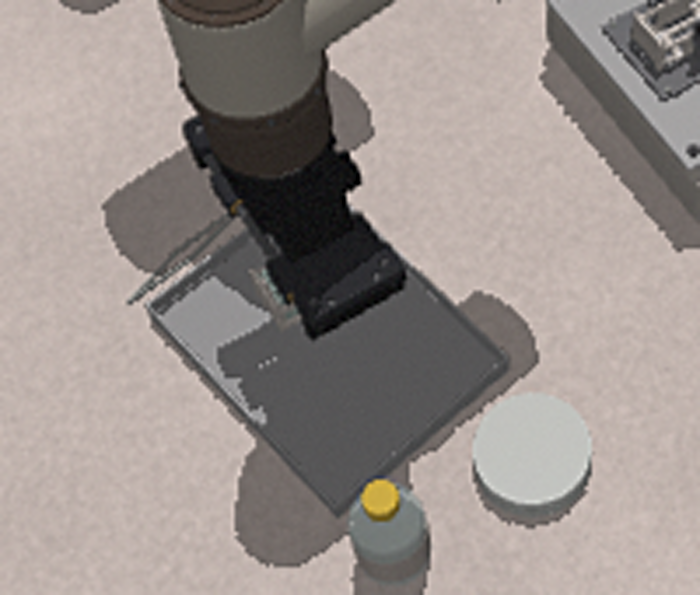

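View pics/top5.png

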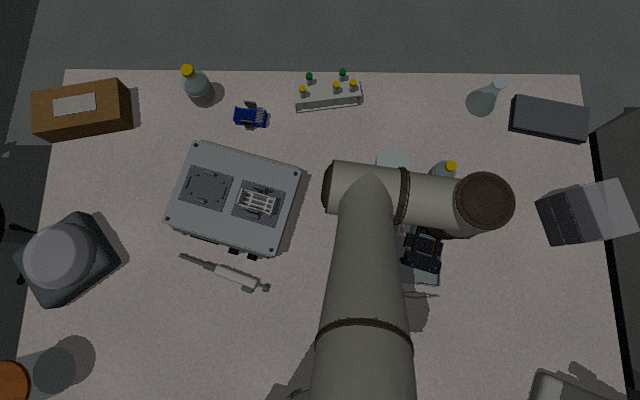

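View pics/wrist5.png

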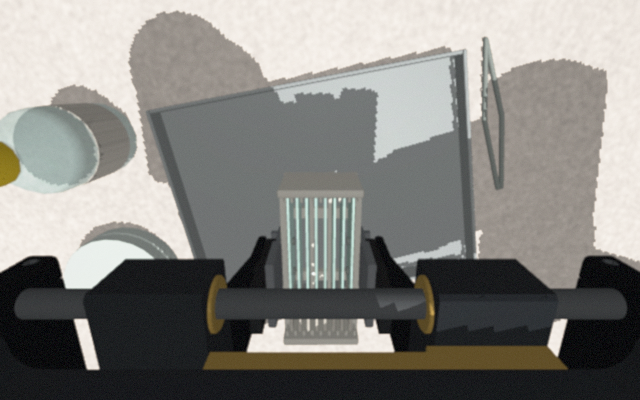

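The wrist view shows the cassette with its slides held level-looking at (320,260) over the tray. The top view shows the spare still docked and the bystanders in place. I'll check level and height from depth.

```bash
python3 - <<'E'
from h import *
v=V("wrist5.npz");C=v.cloud();z=C[...,2]
c=np.array([.4745,-.2255]);a=np.radians(-15.9);ex=np.array([np.cos(a),np.sin(a)]);ey=np.array([-ex[1],ex[0]])
q=C[...,:2]-c;X=q@ex;Y=q@ey
m=(abs(X)<.021)&(abs(Y)<.06)&(z>.09)&(z<.16)
for r0 in(185,190,195,200,210,230,260,280,325,335,340):
    k=m[r0,280:362];
    if k.any():print(r0,k.sum(),Y[r0,280:362][k].mean().round(4),np.percentile(z[r0,280:362][k],[50,95]).round(4))
m2=m&(z>.12);A=np.c_[X[m2],Y[m2],np.ones(m2.sum())]
print("plane",np.linalg.lstsq(A,z[m2],rcond=None)[0],"Y range",Y[m2].min(),Y[m2].max(),"X",X[m2].min(),X[m2].max())
E
```

```text
185 82 -0.0422 [0.1284 0.1293]
190 82 -0.0419 [0.1357 0.1366]
195 82 -0.0396 [0.1361 0.1369]
200 66 -0.0348 [0.1307 0.1339]
210 82 -0.0258 [0.1245 0.1311]
230 58 -0.0166 [0.1267 0.1312]
260 61 0.0004 [0.127  0.1316]
280 62 0.0123 [0.1271 0.1328]
325 72 0.0376 [0.1284 0.1309]
335 74 0.0397 [0.1331 0.134 ]
340 75 0.0406 [0.1358 0.1365]
plane [0.04809849 0.00351858 0.13160971] Y range -0.042815260386254335 0.04439694025557658 X -0.02099887878472477 0.02099941280434562
```

Both end rims are at z = 0.1365, so it is level, with the underside at about 0.10 m. One last 3 mm centring shift, then hold still.

Call:
move_arm(increments="1 -0.002 0 0.001 0 0 0; 1 -0.003 0 0.001 0 0 0; 1 -0.003 0 0.001 0 0 0; 1 -0.003 0 0.001 0 0 0; 1 -0.003 0 0.001 0 0 0; 1 -0.003 0 0.001 0 0 0; 1 -0.003 0 0.001 0 0 0; 1 -0.003 0 0.001 0 0 0")

```text
time_s: 10.6
tcp_pos: [0.4725, -0.2281, 0.1215]
ee_rot: [[0.274, -0.0, -0.962], [0.962, -0.0, 0.274], [-0.0, -1.0, 0.0]]
wrist_force: [0.4, -0.3, -2.9]
gripper_width: 0.532
```

```bash
python3 - <<'E'
from station import sense,r
s=sense();print(s["time_s"],s["tcp_pos"],s["gripper_width"],abs(s["joint_velocities"]).max(),s["wrist_force"])
print(r.finish_job())
E
```

```text
10.6 [ 0.47254957 -0.22808268  0.12154048] 0.5322152738556916 0.05015514793527551 [ 0.37930801 -0.34263334 -2.85671266]
the job is handed in; nothing more can be done
None
```

I pinched both catches of the loaded cassette, lifted it straight out of its dock and carried it to the drip tray. I handed the job in at 10.6 s with it still held there.

- **Position:** the TCP was at (0.4725, -0.2281, 0.1215) m against a measured tray centre of (0.4724, -0.228), and the arm was still. I shifted it 3 mm to centre it just before handing in, and took no picture after that.
- **Level and height:** before that shift, both end rims of the cassette measured z = 0.1365 m, so it was level with its underside about 0.10 m above the bench. I took "about 10 cm above the bench" to mean the underside.
- **Grip:** the opening was about 46.3 mm, slightly under the 48 mm given for catches pinched to their stops.
- **Surroundings:** in the last pictures the empty cassette was still docked, and the tray and the other items looked unmoved by eye; I did not re-measure them.
- **Disagreement:** a plane fitted over all of the cassette's top points leaned about 3° along its x axis. I judged this to come from slides and catches falling inside the fit, because each end rim is even across its width, but I did not check it further.
- **Forces:** the wrist force readings stayed below about 3 N throughout.

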